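# Load the check weight and close the balance's draft shield

## Task

Check the laboratory balance: take the largest of the three knobbed steel weights from its tray and set it down gently, upright and centred, on the weighing pan through the open top of the draft shield. Then push the sliding top door fully home, gently, until it rests against the rubber seal of the front frame with no gap left, and let go. Leave the other weights, the forceps and the dishes where they are.

Things in the scene. Friction and masses are not known exactly. Their poses are not given: they have to be found in the camera images.
- balance: White laboratory balance, fixed, 445 mm deep, 210 wide, 156 high. Origin on the bench under the pan's centre; x runs level from its display front (x = -175 mm) to its rear (+275), z up. Glass chamber, inside x = -90 to 100, y = -95 to 95 mm, with tracks along both sides whose top is at z = 150 mm; the open top is covered by the sliding door. Rear housing 138 mm high.
- front_frame (a point): Middle of the rear face of the grey bar across the chamber's front top edge (18 mm thick, its top 9 mm above this point at z = 156 mm); axes as the balance. A dark push-on rubber seal strip, 180 mm wide, stands 1 to 13 mm proud of its rear face, differently each time it is refitted; the door closes against it. It gives 1 mm per 14 N.
- pan_top (a point): Centre of the upper face of the round steel weighing pan (90 mm across, 4 mm thick), 80 mm above the bench; axes as the balance. The pan is sprung: it sinks 1 mm per 2 N, at most 8 mm.
- door (a joint): Travel of the sliding top door, m: grows as it opens to the rear (+x of the balance); starts 0.155 to 0.172. It meets the seal somewhere between -0.006 and +0.006: that must be felt. It rubs with about 3 N and stays where it is left. Glass panel with grey rims, 180 mm long, 186 wide, upper face at z = 148 mm.
- door_handle (a point): Centre of the black handle bar on the front rim of the door, 13 mm behind its front edge: 80 mm long across the door (y of the balance), 14 mm thick along x, 28 mm high, from z = 148 to 176 mm. Axes as the balance. It can be pushed from behind (its +x face) towards the front, above the door's panel, or pinched across its thickness.
- weight_l_mid (a point): The largest weight, 200 g: steel cylinder with neck and knob, 50 mm high in all; body 30 mm across and 32 mm high, knob 19 mm across from 43 to 50 mm. This point is on its axis, 25 mm above its foot. It stands on a flat steel tray (250 x 170 mm, floor 4 mm above the bench, rim 10 mm) in a row of three weights about 78 mm apart, in any order.
- weight_m_mid (a point): The middle weight, 100 g, same shape, 23 mm across and 40 mm high; this point is half-way up. To be left alone.
- weight_s_mid (a point): The smallest weight, 50 g, same shape, 18 mm across and 32 mm high; this point is half-way up. To be left alone.
- forceps: Steel forceps, 120 mm long, lying flat on the tray in front of the weights; origin at its middle. To be left alone.
- dish_a: Lower of two stacked clear round dishes, 92 mm across, together 30 mm high, on the bench behind the tray; origin under its centre. To be left alone.
Not all that is in view belongs to the job. Leave any green, red or yellow look-alike of the part that bears weight_l_mid alone.

How it is judged:
On the way:
1. the largest weight stands on the weighing pan (horizontal distance between weight_l_mid and pan_top below 0.02 m and z of weight_l_mid in the frame of pan_top below 0.03 m and contact force between weight_l and the fingers below 0.05 N), for 0.2 s.
At the end, for the whole second after the job is handed in: The largest weight stands upright and released on the pan within 20 mm of its centre, and the door rests on the seal, still pressing it with more than 0.4 N; nothing moves (horizontal distance between weight_l_mid and pan_top below 0.02 m and z of weight_l_mid in the frame of pan_top between 0.018 and 0.03 m and angle between weight_l_mid's own z axis and vertical below 0.1 rad and contact force between door and balance above 0.4 N and value of joint door below 0.008 m and velocity of joint door below 0.003 m/s and linear speed of weight_l below 0.01 m/s); the robot touches nothing.
It fails at once if the door is driven against the front frame harder than 20 N (contact force between door and balance above 20 N).
It fails at once if the pan is loaded with more than 15 N (contact force between pan and anything else above 15 N).
It fails at once if one of the other weights, the forceps or the dishes is moved by more than 20 mm (distance of any of weight_m_mid, weight_s_mid, forceps, dish_a from where it was at the start of the episode above 0.02 m).
It also fails if it takes over 58 s, if anything falls off the work surface, if the arm or the gripper's body presses on something with over 40 N, if the wrist force passes 120 N, or if a joint passes its speed limit or range.

## Robot

A 6-joint arm with a two-finger parallel gripper is mounted at the origin on the work surface. World frame = base frame: x ahead of the robot, y to its left, z up, the work surface at z = 0. Lengths are in m, angles in rad, forces in N, time in s.
With the tool pointing down it reaches from about 0.3 to 0.95 m from the base axis. Payload 3.1 kg.
Tool frame: the origin (TCP) lies midway between the tips of the shut fingers; the grasp point (between the pads) lies 19 mm behind it; z points along the fingers, y is the line along which they close (so a half turn about z gives the same grasp; the last joint's range is limited). The gripper opens to 85 mm and grips with 20 to 120 N. Pads are 22 mm wide; open, the fingers measure 114 mm over their backs; the gripper's body (76 mm by 85 mm) begins 54 mm behind the grasp point. The pads swing forward as they close: fully open they stand 13 mm farther back than shut.
Start: joints at [-1.295, 0.308, 1.634, -0, 1.2, -0.07], TCP at [0.212, -0.588, 0.206] pointing down, gripper open.
Joint ranges: [-3.06, 3.06], [-0.79, 1.96], [0.05, 2.63], [-1.19, 4.34], [0.05, 2.64], [-2.94, 2.94]. Speed limits (rad/s): [2.79, 2.79, 3.14, 3.14, 3.14, 3.14].

## Interface

Orientations are given as a unit quaternion [w, x, y, z].
In Python, from plant import ctrl, cams, workorder gives the robot as it stands.
- The arm moves only by the tool step_arm, never from a script. Its argument "moves" is a list of rows, each a list of 2 entries, a list of its own where there are three numbers: the shift along the tool's x, y, z in cm, then the turn about the tool's z in degrees. In form: [[[dx, dy, dz], roll], ...]. A call has 1 to 10 rows; each row shifts and turns the commanded pose from where the row before left it, along the tool's axes as they then stand; what a row does not reach is not made up. A row lasts 1/12 s, in which the tool goes at most 41.7 mm and 7.16 degrees, less where a joint would pass 70% of its speed; a pose out of reach is approached as far as the arm can. A call with a gripper value outside its range is refused whole. "grip" is the closure, from -1 (fully open) to 1 (shut), so that 0 is half open, set as the call begins (left out, the last holds). The fingers move at their own pace and stop on an object; "force" is the grip in N (left out, the last holds). Time passes only in rows, so rows that do not move let the fingers close. It gives the time, the measured TCP pose, the force, the opening and the grip force at its end, in the units of the state.
- ctrl.get_state(): the state, without advancing time (a new reading comes with each control period).
- cams.camera(name): name is "scene" or "top"; returns the picture (384x512x3 uint8, red, green, blue); there is no depth.
- cams.camera_model(name): a dict with "intrinsics" (3x3 intrinsics, pixels), "distortion" ([k1, k2, p1, p2, k3] as OpenCV has them; the pictures are not rectified), "xyz" and "attitude" of the camera in the world. Camera axes: x right, y down, z forward; pixel columns grow to the right and rows downward; lengths in m; the calibration is good to about 2 mm. A picture is of the moment at which its call begins. camera_model takes no time and is no camera call.
- workorder.close_job(): hands the job in; it is judged then, once.
The state is a dict: "time_s": time; "joints": joint angles; "qvel": joint speeds; "joint_efforts": joint torques, N m; "tcp_pos": TCP position; "tool_rot": TCP orientation; "wrist_force": force on the tool from outside, world axes, zero at the start; "moment": the same for the moment, N m; "finger_gap": finger opening in m; "gripper_force": force on a finger pad.
Only numpy, scipy, OpenCV 4.12 (cv2) and the standard library are available. Lean on these libraries where they do the work, as an engineer would, in place of code of your own. Each camera call takes 0.05 s, during which the arm holds its last target. There are 200 camera calls.

## Working session

There is one attempt and no reset: what is moved stays moved. The work goes in short steps, Python scripts to look and compute and a tool call to move; the robot and the scene stay as the last step left them, time stands still between calls to the robot, and variables do not carry over. Pictures are saved under pics/ and viewed, at most 10 in all, crops included, and the job is handed in when it is done.

Besides the shell and the picture viewer there is one more tool, called after "Request:" by a JSON object that holds its "fn" and its "kwargs", one argument or row to a line. step_arm: Moves the arm, as the interface text tells. Its arguments: {"type":"object","properties":{"moves":{"type":"array","items":{"type":"array"}},"grip":{"type":"number"},"force":{"type":"number"}},"required":["moves"]}

```bash
mkdir -p pics; cat > h.py <<'E'
import numpy as np, cv2
from plant import ctrl, cams, workorder
from scipy.spatial.transform import Rotation as R
def snap(n,f):
    im=cams.camera(n); cv2.imwrite('pics/'+f,im[:,:,::-1]); return im
def model(n):
    m=cams.camera_model(n); a=np.array(m['attitude'],float)
    Rm=a if a.shape==(3,3) else R.from_quat(a[[1,2,3,0]]).as_matrix()
    return np.array(m['intrinsics']),np.array(m['distortion'],float),np.array(m['xyz']),Rm
def ray(n,px,z):
    K,d,c,Rm=model(n)
    u=cv2.undistortPoints(np.array(px,float).reshape(-1,1,2),K,d).reshape(-1,2)
    v=np.c_[u,np.ones(len(u))]@Rm.T
    return c+v*((z-c[2])/v[:,2])[:,None]
def proj(n,P):
    K,d,c,Rm=model(n)
    return cv2.projectPoints(np.atleast_2d(np.array(P,float)),R.from_matrix(Rm.T).as_rotvec(),-Rm.T@c,K,d)[0].reshape(-1,2)
E
python3 - <<'E'
from h import *
a=snap('scene','s0.png');b=snap('top','t0.png')
for n in('scene','top'):
    print(cams.camera_model(n))
print(ctrl.get_state())
E
```

```text
{'intrinsics': array([[492.04560492,   0.        , 255.1040542 ],
       [  0.        , 492.04560492, 197.0822311 ],
       [  0.        ,   0.        ,   1.        ]]), 'distortion': array([0.0598418, 0.       , 0.       , 0.       , 0.       ]), 'xyz': array([1.10147959, 0.28137515, 0.8211083 ]), 'attitude': array([-0.18541327,  0.50386299,  0.78743674, -0.30279925])}
{'intrinsics': array([[468.73214982,   0.        , 242.84082154],
       [  0.        , 468.73214982, 203.72066533],
       [  0.        ,   0.        ,   1.        ]]), 'distortion': array([-0.14159955,  0.        ,  0.        ,  0.        ,  0.        ]), 'xyz': array([0.38929812, 0.02478648, 1.20039263]), 'attitude': array([ 0.05747439, -0.70306902,  0.70696159, -0.05095057])}
{'time_s': 0.1, 'joints': array([-1.29468023e+00,  3.08925864e-01,  1.63502381e+00,  3.06818039e-05,
        1.19971937e+00, -6.97168469e-02]), 'qvel': array([-2.44856966e-04, -3.41030114e-03, -3.62627375e-03, -9.82890084e-04,
       -2.18723880e-03,  5.32095531e-05]), 'joint_efforts': array([-7.07884137e-04, -4.16409230e+01, -2.77644074e+01, -5.68874134e-05,
        4.04262551e-03, -2.21474593e-06]), 'tcp_pos': array([ 0.21162244, -0.5872503 ,  0.20537392]), 'tool_rot': array([-1.03414532e-03,  9.85087590e-01,  1.72050466e-01, -9.27364858e-05]), 'wrist_force': array([ 0.25656522,  0.3095461 , -0.1044306 ]), 'moment': array([ 0.04266551, -0.01959708,  0.02176618]), 'gripper_force': 0.0, 'finger_gap': 0.08520234490780154}
```

View pics/s0.png

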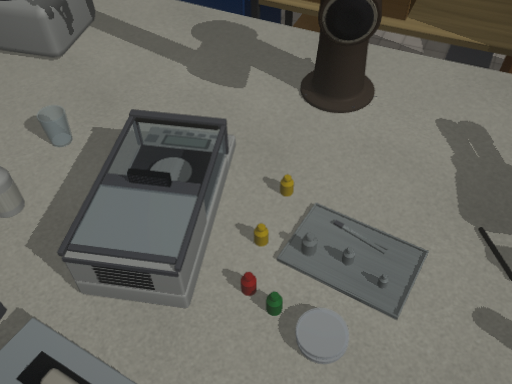

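View pics/t0.png

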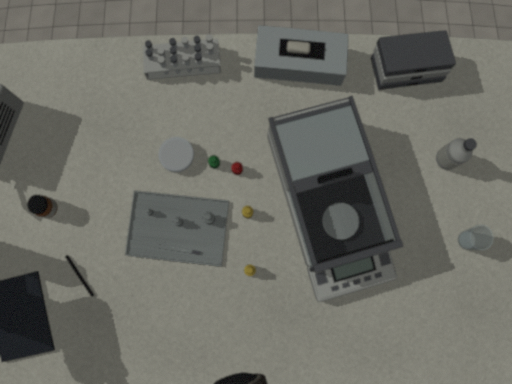

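Candidates for the largest weight: steel at scene (309,243), (348,255) and (383,281), which are top (211,217), (180,221) and (151,211). The yellow, red and green pieces stand off the tray and are look-alikes. The steel one at scene (309,243) / top (211,217) looks largest, so I'll confirm it in one crop.

```bash
python3 - <<'E'
from h import *
a=cv2.imread('pics/s0.png');b=cv2.imread('pics/t0.png')
c1=cv2.resize(a[200:310,270:430],(800,550),interpolation=cv2.INTER_CUBIC)
c2=cv2.resize(b[190:270,120:260],(700,400),interpolation=cv2.INTER_CUBIC)
cv2.imwrite('pics/c1.png',np.vstack([cv2.resize(c1,(436,300)),cv2.resize(c2,(436,249))]))
c3=cv2.resize(b[90:305,260:405],(404,600),interpolation=cv2.INTER_CUBIC)
c4=cv2.resize(a[105:300,60:245],(396,417),interpolation=cv2.INTER_CUBIC)
o=np.zeros((600,800,3),np.uint8);o[:,:404]=c3;o[:417,404:]=c4
cv2.imwrite('pics/c2.png',o)
E
```

```text
(no output)
```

View pics/c1.png

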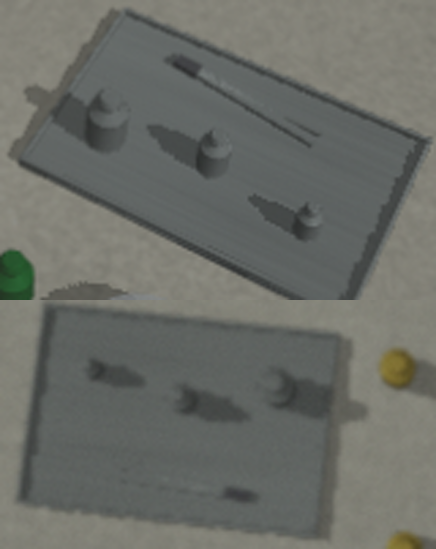

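View pics/c2.png

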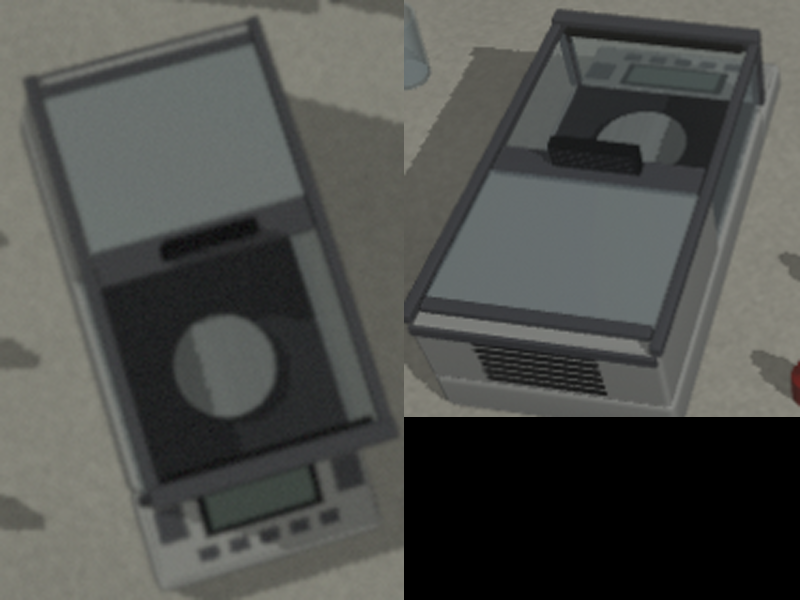

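The crop confirms it: the piece at scene (308,240) / top (209,218) is steel-grey, on the tray and clearly the broadest of the three. The balance crop shows the pan at top (341,221), the handle at (336,174) and the front bar at about (357,258).

```bash
python3 - <<'E'
from h import *
np.set_printoptions(precision=4,suppress=True)
b=cv2.cvtColor(cv2.imread('pics/t0.png'),cv2.COLOR_BGR2GRAY);a=cv2.cvtColor(cv2.imread('pics/s0.png'),cv2.COLOR_BGR2GRAY)
# pan ellipse
m=np.zeros_like(b);m[198:246,315:366]=(b[198:246,315:366]>62)*255
cs=cv2.findContours(m,0,1)[0];c=max(cs,key=cv2.contourArea)
e=cv2.fitEllipse(c);print('pan',e,ray('top',[e[0]],.08))
t=lambda x,y:(260+x/2.786,90+y/2.786)
s=lambda x,y:(60+(x-404)/2.14,105+y/2.14)
print('front bar front/rear edge ends', ray('top',[t(140,500),t(397,432),t(150,480),t(370,420)],.156))
print('tracks rear corners', ray('top',[t(28,80),t(255,20)],.15))
print('handle top', ray('top',[t(162,243),t(255,218),t(258,232),t(165,258)],.176))
print('handle scene top(back corners,front)', ray('scene',[s(550,138),s(640,148)],.176))
print('handle scene base rear', ray('scene',[s(549,165),s(640,175)],.148))
u=lambda x,y:(120+x/3.114,190+(y-300)/3.114)
v=lambda x,y:(270+x/2.725,200+y/2.725)
print('knob top', ray('top',[u(271,381)],.054),'body top',ray('top',[u(279,387)],.036))
print('knob scene', ray('scene',[v(105,94)],.052),'bodytop',ray('scene',[v(106,119)],.036))
print('tray rear corners',ray('top',[u(45,305),u(342,333),u(20,500),u(325,540)],.010))
print(b[208:228,200:222])
E
```

```text
pan ((340.529541015625, 220.620849609375), (35.217098236083984, 36.21502685546875), 151.2042694091797) [[ 0.5199 -0.2011  0.08  ]]
front bar front/rear edge ends [[ 0.4025 -0.1146  0.156 ]
 [ 0.4542 -0.3259  0.156 ]
 [ 0.4183 -0.123   0.156 ]
 [ 0.4642 -0.3039  0.156 ]]
tracks rear corners [[ 0.7531 -0.0306  0.15  ]
 [ 0.8071 -0.2261  0.15  ]]
handle top [[ 0.6067 -0.1349  0.176 ]
 [ 0.6271 -0.2113  0.176 ]
 [ 0.6155 -0.2132  0.176 ]
 [ 0.5944 -0.1369  0.176 ]]
handle scene top(back corners,front) [[ 0.6214 -0.211   0.176 ]
 [ 0.5997 -0.134   0.176 ]]
handle scene base rear [[ 0.6288 -0.2138  0.148 ]
 [ 0.6061 -0.1347  0.148 ]]
knob top [[0.5365 0.1235 0.054 ]] body top [[0.5339 0.1186 0.036 ]]
knob scene [[0.5328 0.1195 0.052 ]] bodytop [[0.5417 0.1248 0.036 ]]
tray rear corners [[0.6072 0.3177 0.01  ]
 [0.5818 0.0688 0.01  ]
 [0.4445 0.3341 0.01  ]
 [0.4119 0.0828 0.01  ]]
[[ 97  97  94  96  97  98  97  95  97  97  97  98  96  96  97  95  98  97
   96  96  96  98]
 [ 97  97  98  96  97  97  98  95  97  96  97  95  96  95  94  96  95  95
   97  95  96  96]
 [ 98  96  96  99  97  96 
[... 948 characters left out ...]
4  69  68  60  56  65  66  71
   71  69  73  70]
 [ 97  97  98  95  93  89  88  89  85  83  78  76  67  59  59  67  69  71
   71  73  72  72]
 [ 99  98  96  95  91  90  86  86  83  83  76  71  60  61  66  70  70  70
   71  71  72  70]
 [ 98 100  99  96  98  93  85  76  71  69  63  59  59  65  66  72  71  74
   73  71  73  72]
 [ 96  98  98  98  98  96  90  86  75  69  68  71  71  69  73  72  71  69
   71  74  71  71]
 [ 95  96  97  98  98  99  96  93  91  87  86  87  82  78  76  79  73  74
   74  73  73  72]
 [ 91  96 100  97  97  99  97  97  96  95  95  94  94  89  89  88  83  77
   77  74  73  73]
 [ 89  97  98  99 100 100  98  97  98  96  96  96  96  97  96  94  94  90
   87  81  78  74]]
```

Request:
{"fn": "step_arm", "kwargs": {
  "moves": [
    [[0,0,-2],5.3],
    [[2.45,-3.02,0],0],
    [[2.45,-3.02,0],0],
    [[2.45,-3.02,0],0],
    [[2.45,-3.02,0],0],
    [[2.45,-3.02,0],0],
    [[2.45,-3.02,0],0],
    [[2.45,-3.02,0],0],
    [[2.45,-3.02,0],0],
    [[2.45,-3.02,0],0]
  ],
  "grip": -0.4,
  "force": 30
}}

```text
time_s: 0.93
tcp_pos: [0.3572, -0.2676, 0.2261]
tool_rot: [-0.0, 0.992, 0.126, -0.0]
wrist_force: [1.3, 1.0, -1.5]
finger_gap: 0.0598
gripper_force: 0.0
```

Request:
{"fn": "step_arm", "kwargs": {
  "moves": [
    [[2.45,-3.02,0],0],
    [[2.45,-3.02,0],0],
    [[2.45,-3.02,0],0],
    [[2.45,-3.02,0],0],
    [[2.45,-3.02,0],0],
    [[2.45,-3.02,0],0],
    [[2.45,-3.02,0],0],
    [[2.45,-3.02,0],0],
    [[2.45,-3.02,0],0],
    [[2.45,-3.02,0],0]
  ]
}}

```text
time_s: 1.77
tcp_pos: [0.5187, 0.0861, 0.2261]
tool_rot: [0.0, 0.992, 0.127, -0.0]
wrist_force: [-0.1, -0.6, 0.6]
finger_gap: 0.0599
gripper_force: 0.0
```

Request:
{"fn": "step_arm", "kwargs": {
  "moves": [
    [[2.45,-3.02,3],0],
    [[0,0,3],0],
    [[0,0,3],0],
    [[0,0,0],0],
    [[0,0,0],0]
  ]
}}

```text
time_s: 2.18
tcp_pos: [0.53, 0.114, 0.1389]
tool_rot: [0.0, 0.992, 0.126, -0.003]
wrist_force: [0.3, -0.9, -0.5]
finger_gap: 0.0598
gripper_force: 0.0
```

```bash
python3 - <<'E'
from h import *
a=snap('scene','s1.png')
print(ctrl.get_state()['tcp_pos'])
for P in([.536,.121,.004],[.536,.121,.054],[.53,.1145,.1355]): print(proj('scene',P),proj('top',P))
b=cams.camera('top')[:,:,::-1]; a=a[:,:,::-1]
cv2.imwrite('pics/c3.png',np.hstack([cv2.resize(a[170:290,250:370],(400,400),interpolation=2),cv2.resize(b[160:280,140:260],(400,400),interpolation=2)]))
E
```

```text
[0.53213165 0.11398297 0.14104908]
[[307.05464927 250.33493655]] [[209.66511894 218.67639556]]
[[308.7290706  235.33235876]] [[208.05337619 216.21924394]]
[[309.59737462 204.82815206]] [[207.91719332 214.30489298]]
```

View pics/c3.png

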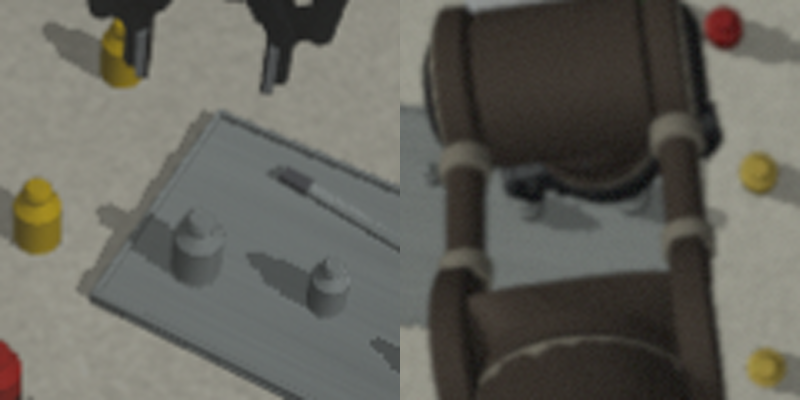

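The crop shows the weight's knob at scene (310,235) and its foot at (309,252), about 2 mm off my prediction. The fingers hang clear above it, so I'll descend in stages.

Request:
{"fn": "step_arm", "kwargs": {
  "moves": [
    [[0.6,-0.8,2.5],0],
    [[0,0,2.5],0],
    [[0,0,2.0],0],
    [[0,0,0],0],
    [[0,0,0],0]
  ]
}}

```text
time_s: 2.7
tcp_pos: [0.5369, 0.123, 0.0722]
tool_rot: [-0.0, 0.992, 0.126, 0.0]
wrist_force: [-0.1, 0.0, 0.5]
finger_gap: 0.0602
gripper_force: 0.0
```

Request:
{"fn": "step_arm", "kwargs": {
  "moves": [
    [[0,0,1.5],0],
    [[0,0,1.5],0],
    [[0,0,1.5],0],
    [[0,0,1],0],
    [[0,0,0],0],
    [[0,0,0],0],
    [[0,0,0],0]
  ]
}}

```text
time_s: 3.28
tcp_pos: [0.5378, 0.1235, 0.0177]
tool_rot: [-0.0, 0.992, 0.126, 0.002]
wrist_force: [0.2, 0.7, 0.6]
finger_gap: 0.0597
gripper_force: 0.0
```

Request:
{"fn": "step_arm", "kwargs": {
  "moves": [
    [[-0.2,0,0.6],0],
    [[0,0,0],0],
    [[0,0,0],0]
  ]
}}

```text
time_s: 3.53
tcp_pos: [0.534, 0.1229, 0.0101]
tool_rot: [-0.0, 0.992, 0.126, -0.0]
wrist_force: [-0.5, -0.3, -0.0]
finger_gap: 0.0598
gripper_force: 0.0
```

Request:
{"fn": "step_arm", "kwargs": {
  "moves": [
    [[0,0,0],0],
    [[0,0,0],0],
    [[0,0,0],0],
    [[0,0,0],0],
    [[0,0,0],0],
    [[0,0,0],0],
    [[0,0,0],0],
    [[0,0,0],0],
    [[0,0,0],0],
    [[0,0,0],0]
  ],
  "grip": 1,
  "force": 35
}}

```text
time_s: 4.37
tcp_pos: [0.5346, 0.1227, 0.0104]
tool_rot: [0.0, 0.992, 0.126, 0.0]
wrist_force: [-0.4, -2.4, 5.2]
finger_gap: 0.0255
gripper_force: 31.5
```

```bash
python3 - <<'E'
from h import *
a=snap('scene','s2.png')[:,:,::-1]; s=ctrl.get_state(); print(s['tcp_pos'],s['wrist_force'],s['moment'],s['finger_gap'])
for P in([.535,.1229,.004],[.535,.1229,.054]): print((proj('scene',P)-[250,170])*5)
cv2.imwrite('pics/c4.png',cv2.resize(a[170:290,250:370],(600,600),interpolation=2))
E
```

```text
[0.53457623 0.12270496 0.01040933] [-1.57591917 -2.05969245  5.14357229] [-0.42572126  0.13381909 -0.0054657 ] 0.02539548102740783
[[290.5761775  401.43567626]]
[[299.15385996 326.4153585 ]]
```

View pics/c4.png

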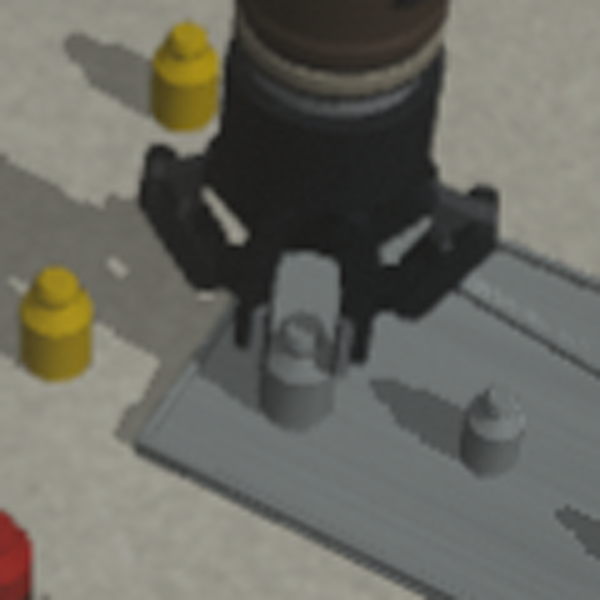

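```bash
python3 - <<'E'
from h import *
np.set_printoptions(precision=4,suppress=True)
g=lambda x,y:(250+x/5,170+y/5)
p=ray('scene',[g(297,431)],.004)[0]; c=model('scene')[2]
d=(p-c)[:2];d/=np.linalg.norm(d);print('foot centre',p[:2]+.015*d)
# silhouette sides of body mid
print(ray('scene',[g(262,390),g(334,395),g(298,392)],.018))
print('fingertips back', ray('scene',[g(242,345),g(360,360)],.02),ray('scene',[g(242,345),g(360,360)],.012))
import itertools
t=np.array([.5346,.1227]);x=np.array([.968,.25]);y=np.array([.25,-.968])
for z in(.012,.02):
  for sx,sy in itertools.product((-.011,.011),(-.013,.013,-.025,.025)):
    q=t+sx*x+sy*y; print(z,sx,sy,(proj('scene',[*q,z])[0]-[250,170])*5)
E
```

```text
foot centre [0.5329 0.1264]
[[0.5442 0.1133 0.018 ]
 [0.5346 0.1402 0.018 ]
 [0.5392 0.1267 0.018 ]]
fingertips back [[0.5282 0.0983 0.02  ]
 [0.5156 0.144  0.02  ]] [[0.5225 0.0965 0.012 ]
 [0.5097 0.1426 0.012 ]]
0.012 -0.011 -0.013 [326.9931 371.6187]
0.012 -0.011 0.013 [262.8262 362.4683]
0.012 -0.011 -0.025 [356.7833 375.8722]
0.012 -0.011 0.025 [233.3808 358.2746]
0.012 0.011 -0.013 [321.3082 415.8309]
0.012 0.011 0.013 [256.2182 406.3751]
0.012 0.011 -0.025 [351.5295 420.228 ]
0.012 0.011 0.025 [226.3515 402.0431]
0.02 -0.011 -0.013 [328.5415 359.8113]
0.02 -0.011 0.013 [263.985  350.6514]
0.02 -0.011 -0.025 [358.5137 364.0692]
0.02 -0.011 0.025 [234.3618 346.4533]
0.02 0.011 -0.013 [322.8419 404.1145]
0.02 0.011 0.013 [257.3516 394.647 ]
0.02 0.011 -0.025 [353.2502 408.517 ]
0.02 0.011 0.025 [227.3023 390.3095]
```

The weight hasn't moved and is about 3 mm off in y. The gap (25.5 mm) is less than the 30 mm body, so the pads seem to be gripping too high, at the body's upper edge. I'll open, re-centre, go 5 mm lower and grip more softly.

Request:
{"fn": "step_arm", "kwargs": {
  "moves": [
    [[0,0,0],0],
    [[0,0,0],0],
    [[0,0,0],0],
    [[0,0,0],0],
    [[0.1,-0.3,0.25],0],
    [[0,0,0.25],0],
    [[0,0,0],0],
    [[0,0,0],0]
  ],
  "grip": -0.2,
  "force": 20
}}

```text
time_s: 5.08
tcp_pos: [0.534, 0.1261, 0.0046]
tool_rot: [-0.0, 0.992, 0.126, -0.0]
wrist_force: [0.4, 0.4, 0.6]
finger_gap: 0.0511
gripper_force: 0.0
```

Request:
{"fn": "step_arm", "kwargs": {
  "moves": [
    [[0,0,0],0],
    [[0,0,0],0],
    [[0,0,0],0],
    [[0,0,0],0],
    [[0,0,0],0],
    [[0,0,0],0],
    [[0,0,0],0],
    [[0,0,0],0],
    [[0,0,0],0],
    [[0,0,0],0]
  ],
  "grip": 1,
  "force": 20
}}

```text
time_s: 5.92
tcp_pos: [0.5347, 0.1259, 0.0052]
tool_rot: [0.0, 0.992, 0.126, 0.0]
wrist_force: [-0.0, -1.3, 2.5]
finger_gap: 0.0284
gripper_force: 19.9
```

Request:
{"fn": "step_arm", "kwargs": {
  "moves": [
    [[0,0,-0.4],0],
    [[0,0,-0.8],0],
    [[0,0,-1.5],0],
    [[0,0,-2],0],
    [[0,0,-2.5],0],
    [[0,0,-3],0],
    [[0,0,-3],0],
    [[0,0,0],0],
    [[0,0,0],0],
    [[0,0,0],0]
  ]
}}

```text
time_s: 6.75
tcp_pos: [0.5333, 0.126, 0.1363]
tool_rot: [-0.0, 0.992, 0.126, -0.001]
wrist_force: [-1.3, -0.1, -1.8]
finger_gap: 0.0286
gripper_force: 20.0
```

```bash
python3 - <<'E'
from h import *
a=snap('scene','s3.png')[:,:,::-1]; s=ctrl.get_state(); print(s['tcp_pos'],s['wrist_force'],s['moment'],s['finger_gap'])
cv2.imwrite('pics/c5.png',cv2.resize(a[150:270,250:370],(600,600),interpolation=2))
E
```

```text
[0.53256534 0.12589068 0.13535661] [-0.47020085 -0.4834048  -2.17034457] [ 0.00417251 -0.01965606 -0.0290944 ] 0.028153654715374527
```

View pics/c5.png

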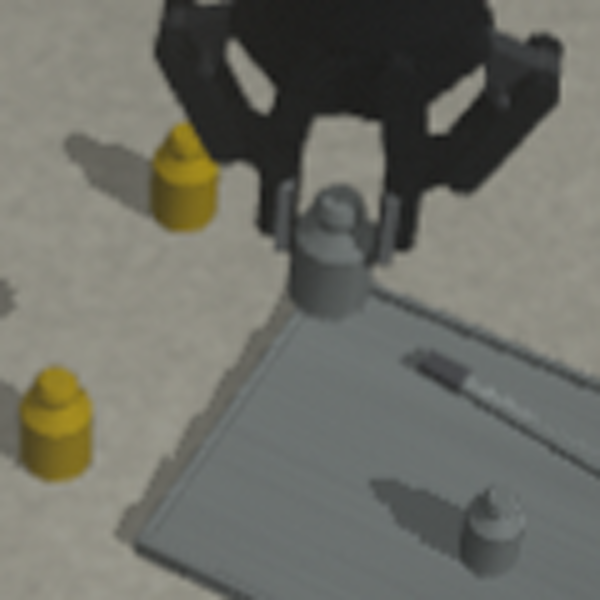

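The weight hangs upright in the fingers (crop 335,260), and the other weights haven't moved. I'll carry it to the pan.

Request:
{"fn": "step_arm", "kwargs": {
  "moves": [
    [[0,0,-2],0],
    [[0,0,-2.5],0],
    [[0,0,-2],0],
    [[-0.4,1.3,0],0],
    [[-0.8,2.6,0],0],
    [[-0.8,2.6,0],0],
    [[-0.8,2.6,0],0],
    [[-0.8,2.6,0],0],
    [[-0.8,2.6,0],0],
    [[-0.8,2.6,0],0]
  ]
}}

```text
time_s: 7.63
tcp_pos: [0.5239, -0.0523, 0.1988]
tool_rot: [-0.001, 0.992, 0.126, -0.003]
wrist_force: [-0.3, -0.0, -1.7]
finger_gap: 0.0284
gripper_force: 20.3
```

Request:
{"fn": "step_arm", "kwargs": {
  "moves": [
    [[-0.8,2.6,0],0],
    [[-0.8,2.6,0],0],
    [[-0.8,2.6,0],0],
    [[-0.8,2.6,0],0],
    [[-0.8,2.6,0],0],
    [[-0.6,1.9,0],0],
    [[-0.3,1.0,0],0],
    [[0,0,0],0],
    [[0,0,0],0],
    [[0,0,0],0]
  ]
}}

```text
time_s: 8.47
tcp_pos: [0.5181, -0.2155, 0.2008]
tool_rot: [-0.001, 0.992, 0.126, -0.001]
wrist_force: [-0.9, 0.8, -1.9]
finger_gap: 0.0283
gripper_force: 20.3
```

Request:
{"fn": "step_arm", "kwargs": {
  "moves": [
    [[0.45,-1.3,0],0],
    [[0,0,1],0],
    [[0,0,2],0],
    [[0,0,2],0],
    [[0,0,2],0],
    [[0,0,2],0],
    [[0,0,1],0],
    [[0,0,0],0],
    [[0,0,0],0],
    [[0,0,0],0]
  ]
}}

```text
time_s: 9.3
tcp_pos: [0.5211, -0.2032, 0.1031]
tool_rot: [0.001, 0.992, 0.127, 0.001]
wrist_force: [0.8, -0.0, -1.3]
finger_gap: 0.0282
gripper_force: 20.3
```

```bash
python3 - <<'E'
from h import *
a=snap('scene','s4.png')[:,:,::-1]; s=ctrl.get_state(); print(s['tcp_pos'],s['wrist_force'])
p=s['tcp_pos'].copy();p[2]-=.001
print((proj('scene',[p,[.5199,-.2011,.08]])-[90,80])*5)
cv2.imwrite('pics/c6.png',cv2.resize(a[80:200,90:250],(800,600),interpolation=2))
E
```

```text
[ 0.5213825  -0.20343886  0.10356035] [-0.14839271  0.21187392 -1.97181773]
[[382.53808715 421.70535058]
 [397.10492601 459.18790791]]
```

View pics/c6.png

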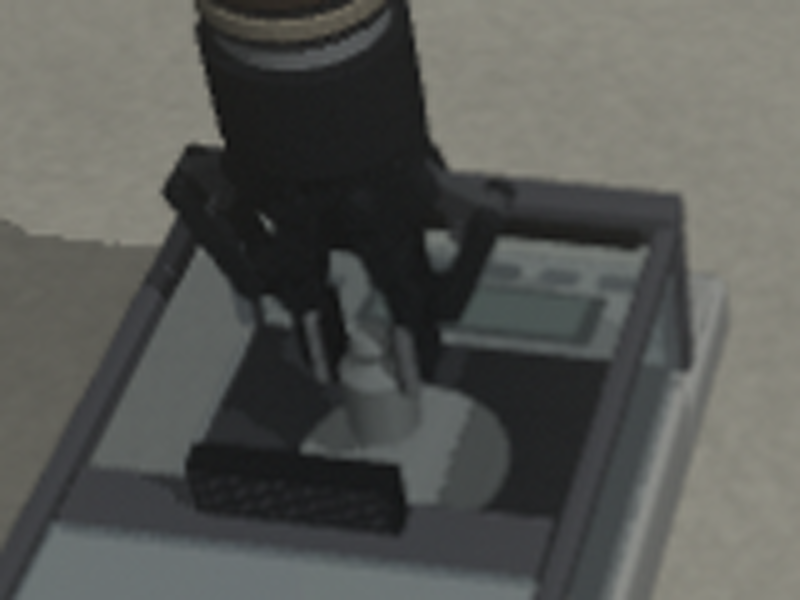

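Request:
{"fn": "step_arm", "kwargs": {
  "moves": [
    [[0,-0.2,0.6],0],
    [[0,0,0.6],0],
    [[0,0,0.4],0],
    [[0,0,0.2],0],
    [[0,0,0],0],
    [[0,0,0],0],
    [[0,0,0],0]
  ]
}}

```text
time_s: 9.93
tcp_pos: [0.5196, -0.2013, 0.0841]
tool_rot: [0.0, 0.992, 0.126, 0.0]
wrist_force: [0.2, -0.0, -2.4]
finger_gap: 0.0282
gripper_force: 20.3
```

Request:
{"fn": "step_arm", "kwargs": {
  "moves": [
    [[0,0,0.1],0],
    [[0,0,0.1],0],
    [[0,0,0.1],0],
    [[0,0,0],0],
    [[0,0,0],0],
    [[0,0,0],0]
  ]
}}

```text
time_s: 10.43
tcp_pos: [0.5195, -0.2012, 0.0811]
tool_rot: [0.0, 0.992, 0.126, 0.0]
wrist_force: [0.6, 0.7, -1.6]
finger_gap: 0.0281
gripper_force: 20.3
```

Request:
{"fn": "step_arm", "kwargs": {
  "moves": [
    [[0,0,0.1],0],
    [[0,0,0.05],0],
    [[0,0,0],0],
    [[0,0,0],0],
    [[0,0,0],0]
  ]
}}

```text
time_s: 10.85
tcp_pos: [0.5196, -0.2012, 0.0798]
tool_rot: [0.0, 0.992, 0.126, 0.0]
wrist_force: [-0.3, 0.6, 0.5]
finger_gap: 0.0285
gripper_force: 20.5
```

Request:
{"fn": "step_arm", "kwargs": {
  "moves": [
    [[0,0,0],0],
    [[0,0,0],0],
    [[0,0,0],0],
    [[0,0,0],0],
    [[0,0,0],0],
    [[0,0,0],0]
  ],
  "grip": -0.2
}}

```text
time_s: 11.35
tcp_pos: [0.5195, -0.2012, 0.0795]
tool_rot: [0.0, 0.992, 0.126, -0.0]
wrist_force: [-0.1, -0.7, -0.1]
finger_gap: 0.0514
gripper_force: 0.0
```

Request:
{"fn": "step_arm", "kwargs": {
  "moves": [
    [[0,0,-0.5],0],
    [[0,0,-1],0],
    [[0,0,-1.5],0],
    [[0,0,-2],0],
    [[0,0,-2.5],0],
    [[0,0,-3],0],
    [[0,0,-3],0],
    [[0,0,0],0],
    [[0,0,0],0]
  ]
}}

```text
time_s: 12.1
tcp_pos: [0.5216, -0.2021, 0.2184]
tool_rot: [0.002, 0.992, 0.126, 0.003]
wrist_force: [0.1, 0.0, 0.3]
finger_gap: 0.051
gripper_force: 0.0
```

Request:
{"fn": "step_arm", "kwargs": {
  "moves": [
    [[1,0,0],0],
    [[2,0,0],0],
    [[2.5,-0.1,0],0],
    [[2.5,-0.1,0],0],
    [[2.5,-0.1,0],0],
    [[2.2,-0.1,0],0],
    [[0,0,0],0],
    [[0,0,0],0],
    [[0,0,0],0],
    [[0,0,0],0]
  ],
  "grip": 1
}}

```text
time_s: 12.93
tcp_pos: [0.6402, -0.1654, 0.2133]
tool_rot: [-0.0, 0.992, 0.126, -0.001]
wrist_force: [0.1, 0.2, 0.2]
finger_gap: 0.0001
gripper_force: 0.0
```

```bash
python3 - <<'E'
from h import *
a=snap('scene','s5.png')[:,:,::-1]; s=ctrl.get_state(); p=s['tcp_pos']; print(p,s['wrist_force'],s['finger_gap'])
print((proj('scene',[p,[p[0],p[1],.16],[p[0],p[1],.148]])-[90,80])*5)
cv2.imwrite('pics/c7.png',cv2.resize(a[80:200,90:250],(800,600),interpolation=2))
E
```

```text
[ 0.64030615 -0.16561132  0.21379593] [0.37118055 0.38406152 0.14368609] 7.909512899952986e-06
[[246.24238159 444.20183719]
 [274.36339559 548.54065655]
 [280.277048   570.54081484]]
```

View pics/c7.png

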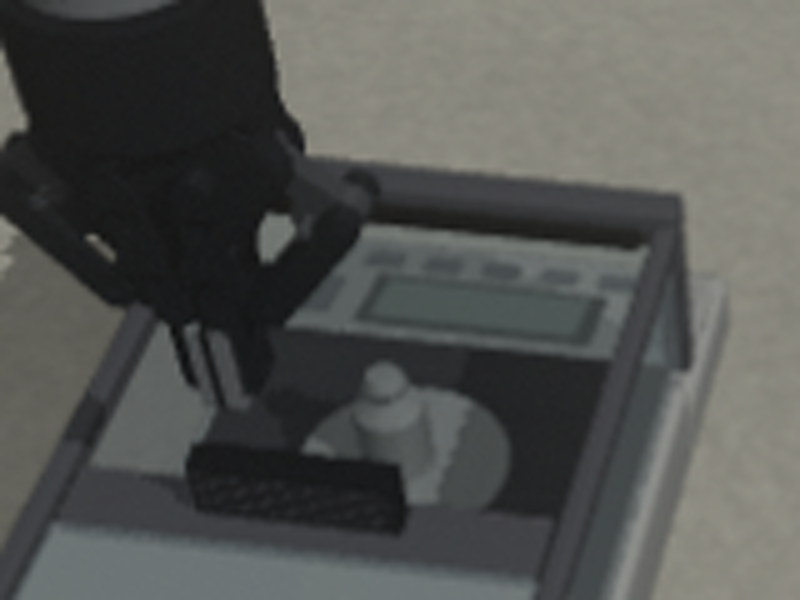

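The weight stands upright on the pan (crop 390,430), the handle is at (295,480), and the shut fingertips are behind and above it. I'll lower behind the handle.

Request:
{"fn": "step_arm", "kwargs": {
  "moves": [
    [[0.6,0,0],0],
    [[0,0,1.5],0],
    [[0,0,1.5],0],
    [[0,0,1.5],0],
    [[0,0,1.0],0],
    [[0,0,0.5],0],
    [[0,0,0.2],0],
    [[0,0,0],0],
    [[0,0,0],0]
  ]
}}

```text
time_s: 13.73
tcp_pos: [0.6479, -0.1642, 0.1534]
tool_rot: [0.0, 0.992, 0.126, 0.001]
wrist_force: [0.0, 0.1, 0.4]
finger_gap: 0.0003
gripper_force: 0.0
```

Now push forward slowly to make contact.

Request:
{"fn": "step_arm", "kwargs": {
  "moves": [
    [[-0.5,0,0.1],0],
    [[-0.5,0,0],0],
    [[-0.5,0,0],0],
    [[-0.5,0,0],0],
    [[-0.5,0,0],0],
    [[-0.5,0,0],0],
    [[-0.5,0,0],0],
    [[-0.5,0,0],0]
  ]
}}

```text
time_s: 14.4
tcp_pos: [0.6079, -0.1741, 0.1516]
tool_rot: [-0.0, 0.992, 0.126, -0.0]
wrist_force: [0.0, -0.9, 0.2]
finger_gap: -0.0
gripper_force: 0.0
```

```bash
python3 - <<'E'
from h import *
a=snap('scene','s6.png'); s=ctrl.get_state(); print(s['tcp_pos'],s['wrist_force'])
o=cv2.imread('pics/s5.png',0); n=cv2.imread('pics/s6.png',0)
for x in(140,150,160): print(x,o[160:200:2,x],n[160:200:2,x])
for P in([.611,-.174,.176],[.611,-.174,.148],s['tcp_pos']): print(proj('scene',P))
E
```

```text
[ 0.60694009 -0.17431638  0.15141186] [-0.51383643 -0.1818693   0.90107887]
140 [ 50  44  43  44  43  24  26  25  29  31  32  30  57  64  71  96 114 114
 113 113] [ 41  23  24  26  37  23  24  24  28  30  31  29  57  63  69  95 113 113
 114 113]
150 [ 33  33  33  33  36  51  26  25  25  33  28  32  40  64  64  78 108 114
 115 116] [ 26  25  33  44  56  71  74  26  23  32  28  31  39  64  63  77 107 114
 114 114]
160 [ 51  68  62  68  69  70  28  25  25  33  30  38  30  52  66  68  95 115
 115 115] [ 50  67  61  68  68  69  27  25  24  32  31  36  30  53  64  67  93 114
 114 115]
[[148.34778022 171.73085278]]
[[150.97609341 182.18529489]]
[[151.71137917 179.45957039]]
```

The handle hasn't moved: its face is still at (150,178) and the fingers passed just over it. So the real tips sit about 25 mm above the stated TCP. I'll go back and then lower further, watching the force.

Request:
{"fn": "step_arm", "kwargs": {
  "moves": [
    [[0,0,-0.6],0],
    [[1.5,0,0],0],
    [[1.5,0,0],0],
    [[1.5,0,0],0],
    [[0.3,0,0.8],0],
    [[0,0,0.3],0],
    [[0,0,0.3],0],
    [[0,0,0],0],
    [[0,0,0],0]
  ]
}}

```text
time_s: 15.2
tcp_pos: [0.6538, -0.162, 0.1427]
tool_rot: [-0.0, 0.992, 0.126, -0.001]
wrist_force: [-0.6, 0.4, -0.0]
finger_gap: -0.0
gripper_force: 0.0
```

Request:
{"fn": "step_arm", "kwargs": {
  "moves": [
    [[0,0,0.2],0],
    [[0,0,0.2],0],
    [[0,0,0.2],0],
    [[0,0,0],0],
    [[0,0,0],0]
  ]
}}

```text
time_s: 15.62
tcp_pos: [0.6548, -0.162, 0.1374]
tool_rot: [-0.0, 0.992, 0.126, -0.0]
wrist_force: [0.6, -0.3, 0.2]
finger_gap: -0.0002
gripper_force: 0.0
```

Request:
{"fn": "step_arm", "kwargs": {
  "moves": [
    [[0,0,0.2],0],
    [[0,0,0.2],0],
    [[0,0,0],0],
    [[0,0,0],0]
  ]
}}

```text
time_s: 15.95
tcp_pos: [0.6548, -0.1619, 0.1332]
tool_rot: [-0.0, 0.992, 0.126, -0.0]
wrist_force: [-0.4, 0.3, -0.8]
finger_gap: 0.0001
gripper_force: 0.0
```

Request:
{"fn": "step_arm", "kwargs": {
  "moves": [
    [[-0.5,0,0],0],
    [[-0.5,0,0],0],
    [[-0.5,0,0],0],
    [[-0.5,0,0],0],
    [[-0.5,0,0],0]
  ]
}}

```text
time_s: 16.37
tcp_pos: [0.6302, -0.1684, 0.1336]
tool_rot: [-0.0, 0.992, 0.126, 0.0]
wrist_force: [5.3, 1.8, -0.1]
finger_gap: 0.0001
gripper_force: 1.6
```

Request:
{"fn": "step_arm", "kwargs": {
  "moves": [
    [[-0.6,0,0],0],
    [[-0.7,0,0],0],
    [[-0.8,0,0],0],
    [[-0.8,0,0],0],
    [[-0.8,0,0],0],
    [[-0.8,0,0],0],
    [[-0.8,0,0],0],
    [[-0.8,0,0],0],
    [[-0.8,0,0],0],
    [[-0.8,0,0],0]
  ]
}}

```text
time_s: 17.2
tcp_pos: [0.5559, -0.1881, 0.134]
tool_rot: [0.0, 0.992, 0.126, 0.001]
wrist_force: [4.6, -1.8, -0.3]
finger_gap: -0.0002
gripper_force: 1.7
```

Request:
{"fn": "step_arm", "kwargs": {
  "moves": [
    [[-0.8,0,0],0],
    [[-0.8,0,0],0],
    [[-0.8,0,0],0],
    [[-0.8,0,0],0],
    [[-0.8,0,0],0],
    [[-0.6,0,0],0],
    [[-0.4,0,0],0],
    [[-0.3,0,0],0],
    [[-0.2,0,0],0],
    [[0,0,0],0]
  ]
}}

```text
time_s: 18.03
tcp_pos: [0.5022, -0.201, 0.1333]
tool_rot: [-0.0, 0.992, 0.126, -0.001]
wrist_force: [1.5, -0.3, 1.4]
finger_gap: -0.0001
gripper_force: 0.9
```

Request:
{"fn": "step_arm", "kwargs": {
  "moves": [
    [[-0.2,0,0],0],
    [[-0.2,0,0],0],
    [[-0.2,0,0],0],
    [[-0.2,0,0],0],
    [[-0.2,0,0],0]
  ]
}}

```text
time_s: 18.45
tcp_pos: [0.493, -0.2036, 0.1333]
tool_rot: [-0.0, 0.992, 0.126, -0.0]
wrist_force: [3.1, 1.9, 1.5]
finger_gap: -0.0001
gripper_force: 1.5
```

```bash
python3 - <<'E'
from h import *
a=snap('scene','s7.png')[:,:,::-1]; s=ctrl.get_state(); print(s['tcp_pos'],s['wrist_force'])
cv2.imwrite('pics/c8.png',cv2.resize(a[80:200,90:250],(800,600),interpolation=2))
E
```

```text
[ 0.49259543 -0.2037168   0.13332594] [2.5229721  0.79181529 0.70293655]
```

View pics/c8.png

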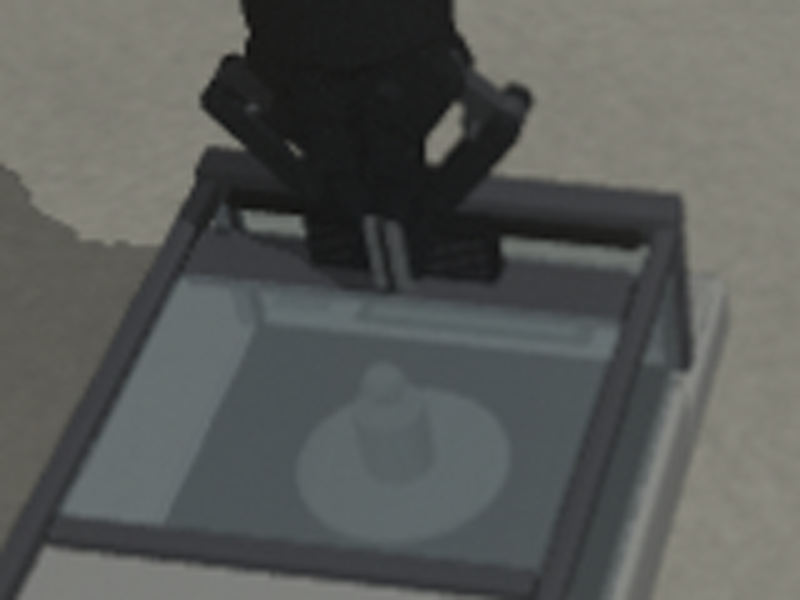

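The door is nearly closed, with a gap still left at the front bar (crop 500,250). The weight stands upright under the glass at (390,430). I'll advance about 1 mm at a time until the seal is felt.

Request:
{"fn": "step_arm", "kwargs": {
  "moves": [
    [[-0.15,0,0],0],
    [[-0.15,0,0],0],
    [[-0.15,0,0],0],
    [[-0.15,0,0],0],
    [[0,0,0],0]
  ]
}}

```text
time_s: 18.92
tcp_pos: [0.4869, -0.2053, 0.1333]
tool_rot: [-0.0, 0.992, 0.126, -0.0]
wrist_force: [2.0, 0.1, 0.2]
finger_gap: 0.0001
gripper_force: 1.1
```

Request:
{"fn": "step_arm", "kwargs": {
  "moves": [
    [[-0.1,0,0],0],
    [[-0.1,0,0],0],
    [[-0.1,0,0],0],
    [[-0.1,0,0],0],
    [[0,0,0],0]
  ]
}}

```text
time_s: 19.33
tcp_pos: [0.4832, -0.2063, 0.1334]
tool_rot: [-0.0, 0.992, 0.126, -0.0]
wrist_force: [2.0, 0.4, -0.5]
finger_gap: 0.0001
gripper_force: 1.2
```

Request:
{"fn": "step_arm", "kwargs": {
  "moves": [
    [[-0.05,0,0],0],
    [[-0.05,0,0],0],
    [[0,0,0],0]
  ]
}}

```text
time_s: 19.58
tcp_pos: [0.4825, -0.2065, 0.1334]
tool_rot: [-0.0, 0.992, 0.126, -0.0]
wrist_force: [2.7, 0.9, -1.2]
finger_gap: 0.0002
gripper_force: 1.4
```

Request:
{"fn": "step_arm", "kwargs": {
  "moves": [
    [[-0.05,0,0],0],
    [[-0.05,0,0],0],
    [[0,0,0],0]
  ]
}}

```text
time_s: 19.83
tcp_pos: [0.4815, -0.2068, 0.1334]
tool_rot: [-0.0, 0.992, 0.126, -0.0]
wrist_force: [3.2, -0.3, -2.2]
finger_gap: -0.0001
gripper_force: 1.4
```

Request:
{"fn": "step_arm", "kwargs": {
  "moves": [
    [[-0.05,0,0],0],
    [[-0.05,0,0],0],
    [[0,0,0],0]
  ]
}}

```text
time_s: 20.08
tcp_pos: [0.4805, -0.2071, 0.1334]
tool_rot: [-0.0, 0.992, 0.126, -0.0]
wrist_force: [3.0, 0.6, -1.6]
finger_gap: 0.0002
gripper_force: 1.4
```

Request:
{"fn": "step_arm", "kwargs": {
  "moves": [
    [[-0.05,0,0],0],
    [[-0.05,0,0],0],
    [[0,0,0],0]
  ]
}}

```text
time_s: 20.33
tcp_pos: [0.4795, -0.2073, 0.1334]
tool_rot: [-0.0, 0.992, 0.126, -0.0]
wrist_force: [2.7, 0.5, -2.4]
finger_gap: -0.0002
gripper_force: 1.3
```

Request:
{"fn": "step_arm", "kwargs": {
  "moves": [
    [[-0.05,0,0],0],
    [[-0.05,0,0],0],
    [[0,0,0],0]
  ]
}}

```text
time_s: 20.58
tcp_pos: [0.4786, -0.2075, 0.1335]
tool_rot: [-0.0, 0.992, 0.126, -0.0]
wrist_force: [2.8, 0.3, -1.8]
finger_gap: -0.0001
gripper_force: 1.4
```

Request:
{"fn": "step_arm", "kwargs": {
  "moves": [
    [[-0.05,0,0],0],
    [[-0.05,0,0],0],
    [[0,0,0],0]
  ]
}}

```text
time_s: 20.83
tcp_pos: [0.4777, -0.2078, 0.1335]
tool_rot: [-0.0, 0.992, 0.126, -0.0]
wrist_force: [3.0, -0.1, -2.3]
finger_gap: 0.0003
gripper_force: 1.4
```

Request:
{"fn": "step_arm", "kwargs": {
  "moves": [
    [[-0.05,0,0],0],
    [[-0.05,0,0],0],
    [[0,0,0],0]
  ]
}}

```text
time_s: 21.08
tcp_pos: [0.4768, -0.2081, 0.1336]
tool_rot: [0.0, 0.992, 0.126, -0.0]
wrist_force: [3.2, 0.6, -2.2]
finger_gap: -0.0
gripper_force: 1.4
```

Request:
{"fn": "step_arm", "kwargs": {
  "moves": [
    [[-0.05,0,0],0],
    [[-0.05,0,0],0],
    [[0,0,0],0]
  ]
}}

```text
time_s: 21.33
tcp_pos: [0.4758, -0.2083, 0.1335]
tool_rot: [-0.0, 0.992, 0.126, -0.0]
wrist_force: [2.1, 1.1, -2.0]
finger_gap: -0.0004
gripper_force: 1.4
```

Request:
{"fn": "step_arm", "kwargs": {
  "moves": [
    [[-0.05,0,0],0],
    [[-0.05,0,0],0],
    [[0,0,0],0]
  ]
}}

```text
time_s: 21.58
tcp_pos: [0.4753, -0.2085, 0.1336]
tool_rot: [-0.0, 0.992, 0.126, 0.001]
wrist_force: [4.6, 0.4, -2.9]
finger_gap: -0.0005
gripper_force: 2.2
```

Request:
{"fn": "step_arm", "kwargs": {
  "moves": [
    [[-0.04,0,0],0],
    [[0,0,0],0],
    [[0,0,0],0]
  ]
}}

```text
time_s: 21.83
tcp_pos: [0.4752, -0.2085, 0.1336]
tool_rot: [0.0, 0.992, 0.126, 0.001]
wrist_force: [5.0, 1.5, -4.1]
finger_gap: 0.0003
gripper_force: 2.6
```

Request:
{"fn": "step_arm", "kwargs": {
  "moves": [
    [[-0.05,0,0],0],
    [[0,0,0],0],
    [[0,0,0],0]
  ]
}}

```text
time_s: 22.08
tcp_pos: [0.4751, -0.2085, 0.1336]
tool_rot: [-0.0, 0.992, 0.126, 0.001]
wrist_force: [6.0, 1.5, -4.7]
finger_gap: 0.0
gripper_force: 3.2
```

Request:
{"fn": "step_arm", "kwargs": {
  "moves": [
    [[-0.05,0,0],0],
    [[-0.05,0,0],0],
    [[0,0,0],0],
    [[0,0,0],0]
  ]
}}

```text
time_s: 22.42
tcp_pos: [0.475, -0.2086, 0.1336]
tool_rot: [-0.0, 0.992, 0.126, 0.002]
wrist_force: [7.3, 2.3, -5.8]
finger_gap: -0.0001
gripper_force: 4.2
```

Request:
{"fn": "step_arm", "kwargs": {
  "moves": [
    [[-0.05,0,0],0],
    [[-0.05,0,0],0],
    [[0,0,0],0],
    [[0,0,0],0]
  ]
}}

```text
time_s: 22.75
tcp_pos: [0.4749, -0.2086, 0.1337]
tool_rot: [-0.0, 0.992, 0.126, 0.003]
wrist_force: [10.6, 3.3, -6.5]
finger_gap: -0.0002
gripper_force: 5.2
```

The seal is pressed with about 8 N after friction. I'll back off gently and then lift clear.

Request:
{"fn": "step_arm", "kwargs": {
  "moves": [
    [[0.1,0,0],0],
    [[0.1,0,0],0],
    [[0.2,0,0],0],
    [[0.4,0,0],0],
    [[0.6,0,0],0],
    [[0.6,0,0],0],
    [[0,0,0],0],
    [[0,0,0],0]
  ]
}}

```text
time_s: 23.42
tcp_pos: [0.4916, -0.2042, 0.1336]
tool_rot: [0.0, 0.992, 0.127, -0.0]
wrist_force: [0.2, -1.1, -0.1]
finger_gap: -0.0002
gripper_force: 0.0
```

Request:
{"fn": "step_arm", "kwargs": {
  "moves": [
    [[0,0,-1],0],
    [[0,0,-2],0],
    [[0,0,-2],0],
    [[0,0,-3],0],
    [[0,0,-3],0],
    [[0,0,-3],0],
    [[0,0,0],0],
    [[0,0,0],0],
    [[0,0,0],0],
    [[0,0,0],0]
  ]
}}

```text
time_s: 24.25
tcp_pos: [0.4903, -0.2038, 0.2721]
tool_rot: [-0.001, 0.992, 0.126, -0.001]
wrist_force: [-0.1, 0.4, -0.8]
finger_gap: 0.0002
gripper_force: 0.0
```

```bash
python3 - <<'E'
from h import *
snap('scene','s8.png'); s=ctrl.get_state(); print(s['tcp_pos'],s['wrist_force'],abs(s['qvel']).max(),s['time_s'])
o=cv2.imread('pics/s7.png',0).astype(int); n=cv2.imread('pics/s8.png',0).astype(int)
# weight/pan region unchanged under glass; front gap column profiles
print(np.abs(o-n)[150:190,148:195].mean())
for x in(200,210): print(x,o[114:150,x],n[114:150,x])
print(workorder.close_job())
E
```

```text
[ 0.49023329 -0.2037464   0.27179162] [0.07903677 0.01245201 0.7381179 ] 0.007832530174528762 24.3
8.642021276595745
200 [125 111  81  64  62  63  63  59  51  45  36  30  28  29  76 106 112 105
  85  65  62  62  63  63  63  63  62  63  74  85  93 102  99  94  98 106] [120 108  79  61  61  62  62  57  50  46  37  32  53  63  60  61  61  61
  61  61  61  62  76  86  87  94  99  97  98  97  98  98  95  90  95 101]
210 [128 129 114  83  65  63  63  64  58  52  47  38  31  31  30  77 107 112
 107  86  66  63  63  64  64  63  63  64  64  74  85  96 106 108 108 108] [122 124 110  80  62  62  63  62  57  50  47  37  33  54  64  62  61  61
  61  62  61  62  63  76  85  86  90  95  99 101 101 104 104 104 104 104]
the job is handed in; nothing more can be done
None
```

I set the 200 g weight upright on the pan, pushed the door onto its seal (about 8 N at most) and let go, and handed the job in at 24.3 s of the 58 s allowed; no verdict came back.

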